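# Load a test plaque in a lever-lift hold-down press and set the foot by feel

### The job

Lift the small side lever on the press head to its top stop, then lay the longer of the two grey test plaques flat on the anvil, centred under the foot, lengthwise and pushed back square against the steel back stop, and let go of it. Then lower the lever by feel until the sprung foot presses on the plaque with about 10 newtons (6 to 15 will do, never more than 20) and leave it clamped like that. Leave the short plaque and the other things where they are.

Things in the scene. Friction and masses are not known exactly. Their poses are not given: they have to be found in the camera images.
- stand: Fixed press base: grey plate 190 x 100 x 12 mm, column (28 mm thick) at x = +92 mm. Origin on the bench below the foot's axis; x points from the open front to the column, z up. Steel anvil: top 40 mm above the bench, x -60 to +45, y -35 to +35 mm. The base plate begins at x = -75 mm, so a long plaque overhangs the front.
- stop_face (a point): Middle of the front face of the dark steel back stop, at x = +45, z = 47 mm in the stand's frame; the face is 70 mm wide, looks to the front (-x) and rises from the anvil top to 62 mm above the bench.
- head: White head on the column; same frame as the stand. Housing x and y -30 to +30, z 110 to 175 mm. Under it, at x = y = 0, a round foot 40 mm wide on a spring: 5 N to start it, then 2 N per mm, 12 mm travel. Its stem is screwed out by an unreported amount: with the lever up, the foot's underside is 59 to 71 mm above the bench, so its contact with the plaque must be felt or seen.
- lever (a joint): Side lever angle, rad: 0 = top stop, grows as the lever goes down, 0.7 = bottom stop (too far). At angle q it points (30 degrees minus q) above level. The foot goes down 40 mm per rad. Stiff (friction 0.7 N m, 7 N at the knob), it stays where it is left; each 10 N at the foot adds 3 to 4 N at the knob.
- lever_pivot (a point): The lever's pivot on the left (+y) side of the head, at x 0, y +40, z 135 mm in the stand's frame. The lever turns about the stand's x direction and reaches to the +y side.
- lever_knob (a point): Centre of the black ball knob, 24 mm in diameter, 100 mm from the lever's pivot.
- plaque: The long grey plastic test plaque, 150 x 56 x 14 mm, 0.13 kg, x along its length, origin at the centre of its underside. Both ends are alike.
- short_plaque: The short grey test plaque, 100 x 56 x 14 mm, else the same; stays where it is. Origin at the centre of its underside.
- dye_bottle: Small orange bottle with a black cap, 34 mm in diameter, 62 mm high, bystander. Origin at the centre of its underside.
- water_bottle: White bottle 48 mm in diameter, 105 mm high, bystander. Origin at the centre of its underside.
- tube_rack: Orange tube rack 64 x 156 x 52 mm, bystander. Origin at the centre of its underside.
- ladder_box: White carton 88 x 70 x 76 mm, bystander. Origin at the centre of its underside.
Not all that is in view belongs to the job. What is shaped like the plaque but green is not meant.

How it is judged (in metres and radians):
On the way, in this order (a step that is already met when the one before it is completed fails the run):
1. the lever is raised to its top stop (angle under 0.08) (value of joint lever below 0.08 rad), for 0.2 s.
2. with the lever still up (under 0.12), the long plaque lies flat on the anvil, within 4 mm of the back stop, within 10 mm of the middle, square to 5 degrees, and is let go (value of joint lever below 0.12 rad and x of plaque in the frame of stand above -0.034 m and y of plaque in the frame of stand between -0.01 and 0.01 m and z of plaque in the frame of stand between 0.037 and 0.043 m and angle between the x axis of plaque and the x axis of stand, either way round below 0.087 rad and contact force between plaque and the fingers below 0.1 N), for 0.2 s.
At the end, for the whole second after the job is handed in: The long plaque lies flat on the anvil within 4 mm of the back stop, within 10 mm of the middle and square to 5 degrees, and the foot presses on it with 6 to 15 N; everything is at rest and released (contact force between head and plaque between 6 and 15 N and x of plaque in the frame of stand above -0.034 m and y of plaque in the frame of stand between -0.01 and 0.01 m and z of plaque in the frame of stand between 0.037 and 0.043 m and angle between the x axis of plaque and the x axis of stand, either way round below 0.087 rad and linear speed of plaque below 0.01 m/s and velocity of joint lever between -0.02 and 0.02 rad/s); the robot touches nothing.
It fails at once if the foot or head presses on the plaque with more than 20 N (contact force between head and plaque above 20 N).
It fails at once if a bystander or the short plaque is moved more than 20 mm (distance of any of short_plaque, dye_bottle, water_bottle, tube_rack, ladder_box from where it was at the start of the episode above 0.02 m).
It also fails if it takes over 69 s, if anything falls off the work surface, if the arm or the gripper's body presses on something with over 40 N, if the wrist force passes 120 N, or if a joint passes its speed limit or range.

### The arm

A 7-joint arm with a two-finger parallel gripper is mounted at the origin on the work surface; the furniture and walls round the work are solid. World frame = base frame: x ahead of the robot, y to its left, z up, the work surface at z = 0. Lengths are in mm, angles in degrees, forces in N, time in s.
With the tool pointing down it reaches from about 350 to 900 mm from the base axis. Payload 8.1 kg.
Tool frame: the origin (TCP) lies between the finger pads; the fingertips stand 8 mm ahead of it and the grasp point (between the pads) lies 11 mm behind it; z points along the fingers, y is the line along which they close (so a half turn about z gives the same grasp; the last joint's range is limited). The gripper opens to 85 mm and grips with 20 to 120 N. Pads are 22 mm wide; open, the fingers measure 114 mm over their backs; the gripper's body (76 mm by 85 mm) begins 54 mm behind the grasp point. The pads swing forward as they close: fully open they stand 13 mm farther back than shut.
Start: joints at [-70.795, 24.895, 1.432, 90.138, -0.665, 64.973, -4.303], TCP at [264.995, 566.055, 239.323] pointing down, gripper open.
Joint ranges: [-149.89, 149.89], [-25.12, 119.58], [-72.63, 75.52], [4.76, 147.25], [-75.54, 255.54], [6.69, 114.76], [-157.13, 157.13]. Speed limits (degrees/s): [127.2, 127.2, 172.46, 172.46, 180, 180, 180].

### API

Orientations are given as a 3x3 rotation matrix whose columns are the frame's x, y, z axes.
In Python, from rig import manip gives the robot as it stands.
- The arm moves only by the tool servo_tool, never from a script. Its arguments are lists of equal length, an entry for each row: "delta_pos": the shift along the tool's x, y, z in m, a list of three; "angular": the turn, a rotation vector about the tool's x, y, z in rad, a list of three; "claw": the closure, from 0 (fully open) to 1 (shut). In form: {"delta_pos": [[tx, ty, tz], ...], "angular": [[wx, wy, wz], ...], "claw": [claw, ...]}. A call has exactly 8 rows; each row shifts and turns the commanded pose from where the row before left it, along the tool's axes as they then stand; what a row does not reach is not made up. A row lasts 1/8 s, in which the tool goes at most 62.5 mm and 10.7 degrees, less where a joint would pass 70% of its speed; a pose out of reach is approached as far as the arm can. A call with a gripper value outside its range is refused whole. The fingers move at their own pace and stop on an object; "newtons" is the grip in N (left out, the last holds). Time passes only in rows, so rows that do not move let the fingers close, or fill a call up. It gives the time, the measured TCP pose, the force, the opening and the grip force at its end, in the units of the state.
- manip.get_state(): the state, without advancing time (a new reading comes with each control period).
- manip.camera(name): name is "side" or "top" or "wrist"; returns (picture, depth): 400x640x3 uint8, red, green, blue; 400x640 float32, mm along the optical axis (not along the pixel's ray), 0 where there is no reading.
- manip.camera_model(name): a dict with "mtx" (3x3 intrinsics, pixels), "world_from_camera" (4x4, takes a point from camera to world coordinates). Camera axes: x right, y up, looking along -z (the intrinsics and any distortion apply to the point x, -y, -z); pixel columns grow to the right and rows downward; lengths in mm; the calibration is good to about 2 mm. A picture is of the moment at which its call begins: read the wrist's pose just before it. camera_model takes no time and is no camera call; for the wrist camera it gives the pose at the moment of the call.
- manip.close_job(): hands the job in; it is judged then, once.
The state is a dict: "t": time; "joint_pos": joint angles; "joint_vel": joint speeds; "effort": joint torques, N m; "tool_pos": TCP position; "orientation": TCP orientation; "force": force on the tool from outside, world axes, zero at the start; "torque": the same for the moment, N m; "grip_width": finger opening in mm; "gripper_force": force on a finger pad.
Only numpy, scipy, OpenCV 4.12 (cv2) and the standard library are available. Lean on these libraries where they do the work, as an engineer would, in place of code of your own. Each camera call takes 0.05 s, during which the arm holds its last target. There are 200 camera calls.

## Working session

There is one attempt and no reset: what is moved stays moved. The work goes in short steps, Python scripts to look and compute and a tool call to move; the robot and the scene stay as the last step left them, time stands still between calls to the robot, and variables do not carry over. Pictures are saved under pics/ and viewed, at most 10 in all, crops included, and the job is handed in when it is done.

Besides the shell and the picture viewer there is one more tool, called after "Request:" as name(argument=value, ...) on one line, values as JSON. servo_tool: Moves the arm, as the interface text tells. Its arguments: {"type":"object","properties":{"delta_pos":{"type":"array","items":{"type":"array","items":{"type":"number"}}},"angular":{"type":"array","items":{"type":"array","items":{"type":"number"}}},"claw":{"type":"array","items":{"type":"number"}},"newtons":{"type":"number"}},"required":["delta_pos","angular","claw"]}

```bash
mkdir -p pics && cat > h.py <<'E'
import numpy as np, cv2
from rig import manip
def cam(n):
    M=manip.camera_model(n); p,d=manip.camera(n); return p,d,M
def pts(d,M):
    K=M["mtx"]; T=np.array(M["world_from_camera"]); K=np.array(K)
    v,u=np.mgrid[0:d.shape[0],0:d.shape[1]]
    x=(u-K[0,2])/K[0,0]*d; y=(v-K[1,2])/K[1,1]*d
    P=np.stack([x,-y,-d,np.ones_like(d)],-1)@T.T
    P=P[...,:3]; P[d==0]=np.nan; return P
E
python3 - <<'E'
from h import *
for n in("side","top"):
    p,d,M=cam(n); cv2.imwrite(f"pics/{n}0.png",p[...,::-1]); np.savez(f"pics/{n}0.npz",p=p,d=d,P=pts(d,M)); print(n,M,(d==0).mean())
s=manip.get_state();print(s)
E
```

```text
side {'mtx': array([[418.49525138,   0.        , 319.69184514],
       [  0.        , 418.49525138, 200.3392501 ],
       [  0.        ,   0.        ,   1.        ]]), 'world_from_camera': array([[ 8.98586217e-01,  2.65377642e-01, -3.49453170e-01,
        -2.60112127e+01],
       [-4.38600737e-01,  5.19391155e-01, -7.33390906e-01,
        -1.30984825e+03],
       [-1.31226635e-02,  8.12285378e-01,  5.83112562e-01,
         9.84256192e+02],
       [ 0.00000000e+00,  0.00000000e+00,  0.00000000e+00,
         1.00000000e+00]])} 0.0110703125
top {'mtx': array([[408.09399648,   0.        , 317.51892335],
       [  0.        , 408.09399648, 193.0907866 ],
       [  0.        ,   0.        ,   1.        ]]), 'world_from_camera': array([[-1.54400344e-02,  9.77099045e-01, -2.12224081e-01,
         1.67651848e+02],
       [-9.99870768e-01, -1.60386452e-02, -1.09933731e-03,
        -2.17677675e+02],
       [-4.47794818e-03,  2.12179681e-01,  9.77220411e-01,
         1.69427284e+03],
       [ 0.00000000e+00,  0.00000000e+00,  0.00000000e+00,
         1.00000000e+00]])} 0.00394140625
{'t': 0.1, 'joint_pos': array([-70.79595418,  24.93294159,   1.43181109,  90.18394685,
        -0.66280456,  64.97473647,  -4.3026358 ]), 'joint_vel': array([ 0.00673064, -0.05593443,  0.01715652, -0.1391815 ,  0.03203841,
        0.06246663,  0.02724223]), 'effort': array([ 3.94961215e-03, -6.71749663e+01,  1.02859866e+00, -3.16895986e+01,
        1.57527655e-02,  7.27338862e-03, -5.11000599e-05]), 'tool_pos': array([264.82702681, 565.62287276, 238.59902636]), 'orientation': array([[-9.05669780e-01,  4.23983533e-01, -4.60909017e-04],
       [ 4.23983751e-01,  9.05668744e-01, -1.38004955e-03],
       [-1.67687395e-04, -1.44528711e-03, -9.99998942e-01]]), 'force': array([-0.02265819,  0.19704458, -0.16068114]), 'torque': array([ 0.00710105,  0.04475201, -0.01970365]), 'gripper_force': 0.0, 'grip_width': 85.18093286806932}
```

View pics/side0.png

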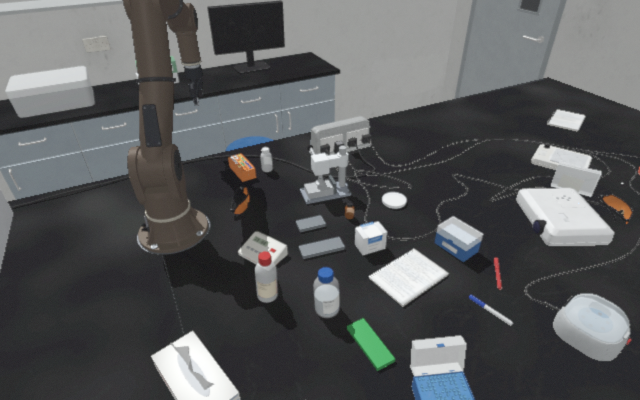

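View pics/top0.png

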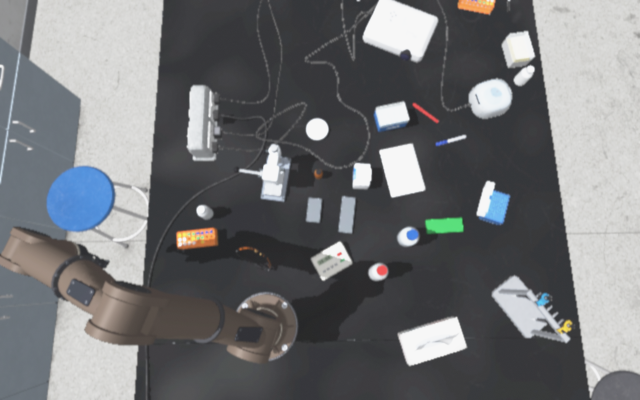

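Side: press (325,175), lever knob left of the head at about (306,155). There are three plaque-shaped things. Two are grey, at top-view (314,209) and (347,214), and one is green at (444,225), which is not meant. The grey one at (347,214) looks longer (about 36 px against 24). I'll measure them and confirm in an enlarged crop.

```bash
python3 - <<'E'
from h import *
z=np.load("pics/top0.npz");P=z['P'];p=z['p']
def box(m,n):
    k=P[m];k=k[np.isfinite(k).all(1)]
    r=cv2.minAreaRect(k[:,:2].astype(np.float32)); b=cv2.boxPoints(r)
    print(n,len(k),"c",np.round(r[0],1),"size",np.round(r[1],1),"ang",round(r[2],1),"z",np.round(np.percentile(k[:,2],[5,50,95]),1))
Z=P[...,2]
def reg(u0,u1,v0,v1):
    m=np.zeros(Z.shape,bool);m[v0:v1,u0:u1]=1;return m
print(p[209,314],p[214,347],p[345//2,100])
g=p.max(2)>70
box(reg(300,328,190,228)&g&(Z>7)&(Z<25),"short")
box(reg(334,360,190,240)&g&(Z>7)&(Z<25),"long")
R=reg(235,300,140,210)
box(R&(Z>5)&(Z<20)&g,"base"); box(R&(Z>33)&(Z<46),"anvil"); box(R&(Z>165)&(Z<185),"headtop");
np.set_printoptions(linewidth=250)
print(Z[150:206:3,232:296:3].round())
a=cv2.resize(p[140:245,180:380],None,fx=4,fy=4,interpolation=cv2.INTER_CUBIC);cv2.imwrite("pics/crop1.png",a[...,::-1])
E
```

```text
[174 183 193] [175 184 195] [ 76 130 198]
short 307 c [ 476.3 -196.1] size [137.5  75. ] ang 7.3 z [ 8.6 14.1 20.3]
long 455 c [ 440.4 -335.3] size [ 58.1 154.6] ang 83.8 z [ 7.9 13.7 20.5]
base 525 c [637.8   3.4] size [274.3 274.2] ang 89.7 z [ 5.5 10.3 18. ]
anvil 218 c [592.8 -36.8] size [ 69.5 143.3] ang 81.2 z [34.7 39.9 44.8]
headtop 362 c [622.2 -42. ] size [ 59.7 142.7] ang 81.1 z [166.6 173.  179.9]
[[  1.  -2.  29.  19.   8.  12.   6.  11.   7.   8.   5. 151. 151. 199. 209. 182.  -3.   9.  14.   2.  -1.   0.]
 [  0.  -2.  -6.   3.   3.  -0.  -6.  -3.   8.   9.  -3.  -3.   2. 171. 173. 174. 156.  -4.  -3.  11.   5.  -4.]
 [  5.  -2.   5.   2.   5.  -2.   2.  -5.  -1.   6.  -1.   2.  16. 170. 167. 172. 130.   0.  10.   1.  -1.   2.]
 [ -1.   2.   4.  -7.   0.   1.   1.  -0.   5.  -8.  -1.   3.   9. 168. 167. 170.  65.   9.  10.  20.   9.   5.]
 [ -1.   1.  -3.  -1.   5.  -3.   3.   6.   8.  -2.  -3.   3. 158. 162. 169. 166.  31.  23.  12.  14.  -1.   3.]
 [  3.  -4.  -6.  -5.  -4.  -3.  10.   2.   4.   1.  -1. 167. 174. 166. 171. 152.  23.  16.   4.  14.  -2.  -2.]
 [ -3. 15
[... 760 characters left out ...]
  11.  -7.   1.  -1.]
 [ -1.  -7.   3.   3.  -1.  -4.  -1.   2.  nan   0.  13.  43.  51.  39.  43.  41.  38.   9.   1.   4.  -1.   7.]
 [  1.  -2.   2.   4.  -5.  -2.  -4.  -1.  -1.   5.  10.  45.  43.  38.  41.  45.  43.   8.   5.   2.  -6.   5.]
 [ -0.   1.   0.  -2.   5.   5.   1.  -3.  -2.   1.  12.  21.  26.  30.  42.  39.  38.  12.   1.   1.  -3.  -0.]
 [  0.   1.  -3.   0.   8.  -5.  -4.  -1.   0.   8.  10.   8.  17.  11.   7.  11.  12.   8.  -6.  -1.  -4.  -1.]
 [ -1.  -3.   2.   4.   7.   3.  -4.   1.  -5.   4.  -3.   0.   2.  -2.  -4.   1.   4.  12.   2.  -2.  -2.   0.]
 [ -1.  -3.   1.   2.   3.  -1.   4.   4.   9.  -9.  -1.  -3.   6.  -1.   1.   2.  -3.  -0.  -8.   1.  -4.   3.]]
```

View pics/crop1.png

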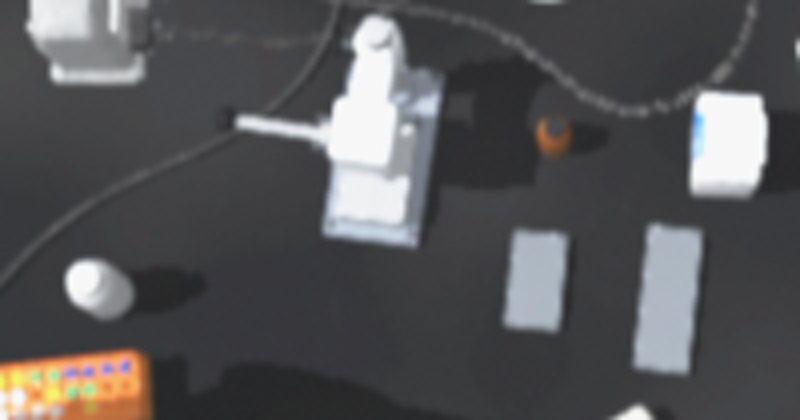

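Crop shows the two grey plaques: short at (537,280), about 100 mm, and long at (668,298), about 155×58 mm measured. The long one is the one meant. The orange dye bottle is at (553,135), the carton at (728,145), the lever knob at (230,120) and the press front faces the robot. Next I'll refine these by casting rays onto planes.

```bash
cat >> h.py <<'E'
def ray(M,u,v,z):
    K=M["mtx"];T=np.array(M["world_from_camera"])
    r=T[:3,:3]@np.array([(u-K[0,2])/K[0,0],-(v-K[1,2])/K[1,1],-1.]);o=T[:3,3]
    return o+r*(z-o[2])/r[2]
def cmask_rect(p,M,box,z,lo=120):
    u0,u1,v0,v1=box
    m=(p[v0:v1,u0:u1].min(2)>lo).astype(np.uint8)
    c=max(cv2.findContours(m,cv2.RETR_EXTERNAL,cv2.CHAIN_APPROX_NONE)[0],key=cv2.contourArea)[:,0]
    w=np.array([ray(M,u+u0,v+v0,z)[:2] for u,v in c],np.float32)
    return cv2.minAreaRect(w)
from scipy.spatial.transform import Rotation as Rn
def rows(target,yaw,n,s=None):
    """rows to bring TCP to target, tool y at world yaw (deg), z down"""
    s=s or manip.get_state(); R0=s["orientation"]
    y=np.array([np.cos(np.radians(yaw)),np.sin(np.radians(yaw)),0]); zz=np.array([0,0,-1.])
    R1=np.stack([np.cross(y,zz),y,zz],1)
    w=Rn.from_matrix(R0.T@R1).as_rotvec(); d=(np.array(target)-s["tool_pos"])/n/1000
    R=R0.copy(); out=[]
    for i in range(n):
        out.append(np.round(R.T@d,4).tolist()); R=R@Rn.from_rotvec(w/n).as_matrix()
    print("pos",out); print("ang per row",np.round(w/n,4).tolist(),"deg",np.degrees(np.linalg.norm(w)/n).round(2))
E
python3 - <<'E'
from h import *
M=manip.camera_model("top");p=np.load("pics/top0.npz")['p']
for n,b in(("short",(300,328,190,228)),("long",(335,360,190,240))): print(n,cmask_rect(p,M,b,14))
fl=ray(M,260.75,198.75,12);fr=ray(M,284.5,201.5,12);print("base front",fl,fr,np.linalg.norm(fl-fr))
e=(fl-fr)/np.linalg.norm(fl-fr); x=np.array([e[1],-e[0],0]);print("yaw",np.degrees(np.arctan2(x[1],x[0])),"origin",(fl+fr)/2+75*x)
print("knob",ray(M,237.5,170,152)); print("headtop left-front",ray(M,180+330/4,140+163/4,175),ray(M,180+398/4,140+167/4,175))
print("wrist",manip.camera_model("wrist"))
rows([560,60,330],-9,8)
E
```

```text
short ((462.64593505859375, -197.8890380859375), (55.27947998046875, 101.97537231445312), 83.79936981201172)
long ((440.90728759765625, -335.246337890625), (55.0670280456543, 151.92874145507812), 82.193359375)
base front [512.54591252  23.46618126  12.        ] [499.12268517 -76.5277025   12.        ] 100.89083120589943
yaw -7.645705315835403 origin [580.16752806 -36.50928929  12.        ]
knob [600.32547396  96.18059708 152.        ]
headtop left-front [549.51068555  -5.62449416 175.        ] [544.47978073 -70.89375804 175.        ]
wrist {'mtx': array([[305.58627858,   0.        , 321.12483255],
       [  0.        , 305.58627858, 200.73231365],
       [  0.        ,   0.        ,   1.        ]]), 'world_from_camera': array([[ 4.23541138e-01, -8.71092264e-01, -2.48618527e-01,
         2.01794337e+02],
       [ 9.05874973e-01,  4.06715111e-01,  1.18208930e-01,
         5.94942342e+02],
       [-1.85397276e-03, -2.75283646e-01,  9.61361263e-01,
         3.73441300e+02],
       [ 0.00000000e+00,  0.00000000e+00,  0.00000000e+00,
         1.00000000e+00]])}
pos [[-0.0602, -0.0416, -0.0114], [-0.0661, -0.0314, -0.0114], [-0.0703, -0.0204, -0.0114], [-0.0727, -0.0088, -0.0114], [-0.0731, 0.003, -0.0114], [-0.0717, 0.0147, -0.0114], [-0.0684, 0.026, -0.0114], [-0.0634, 0.0366, -0.0114]]
ang per row [-0.0001, 0.0001, 0.1613] deg 9.24
```

```bash
python3 - <<'E'
from h import *
rows([600,97,270],-7.6,12)
E
```

```text
pos [[-0.0419, -0.0235, -0.0026], [-0.0441, -0.019, -0.0026], [-0.0459, -0.0142, -0.0026], [-0.0471, -0.0093, -0.0026], [-0.0478, -0.0043, -0.0026], [-0.048, 0.0007, -0.0026], [-0.0477, 0.0058, -0.0026], [-0.0468, 0.0108, -0.0026], [-0.0454, 0.0156, -0.0026], [-0.0435, 0.0203, -0.0026], [-0.0411, 0.0248, -0.0026], [-0.0383, 0.029, -0.0026]]
ang per row [-0.0001, 0.0001, 0.1055] deg 6.04
```

Request:
servo_tool(delta_pos=[[-0.042, -0.0235, -0.0026], [-0.044, -0.019, -0.0026], [-0.046, -0.014, -0.0026], [-0.047, -0.009, -0.0026], [-0.048, -0.004, -0.0026], [-0.048, 0.001, -0.0026], [-0.048, 0.006, -0.0026], [-0.047, 0.011, -0.0026]], angular=[[0, 0, 0.1055], [0, 0, 0.1055], [0, 0, 0.1055], [0, 0, 0.1055], [0, 0, 0.1055], [0, 0, 0.1055], [0, 0, 0.1055], [0, 0, 0.1055]], claw=[0, 0, 0, 0, 0, 0, 0, 0], newtons=40)

```text
t: 1.1
tool_pos: [490.7, 252.5, 260.0]
orientation: [[-0.282, 0.96, -0.0], [0.96, 0.282, -0.0], [-0.0, -0.0, -1.0]]
force: [0.2, 0.2, -0.6]
grip_width: 85.3
gripper_force: 0.0
```

Request:
servo_tool(delta_pos=[[-0.045, 0.016, -0.0026], [-0.0435, 0.02, -0.0026], [-0.041, 0.025, -0.0026], [-0.038, 0.029, -0.0026], [0, 0, 0], [0, 0, 0], [0, 0, 0], [0, 0, 0]], angular=[[0, 0, 0.1055], [0, 0, 0.1055], [0, 0, 0.1055], [0, 0, 0.1055], [0, 0, 0], [0, 0, 0], [0, 0, 0], [0, 0, 0]], claw=[0, 0, 0, 0, 0, 0, 0, 0])

```text
t: 2.1
tool_pos: [601.5, 99.7, 270.5]
orientation: [[0.131, 0.991, -0.0], [0.991, -0.131, 0.0], [0.0, -0.0, -1.0]]
force: [0.0, 0.2, -0.0]
grip_width: 85.2
gripper_force: 0.0
```

```bash
python3 - <<'E'
from h import *
s=manip.get_state();print(s['t'],s['tool_pos'],s['orientation'].round(3).tolist())
p,d,M=cam("wrist");np.savez("pics/w1.npz",p=p,d=d,P=pts(d,M));cv2.imwrite("pics/w1.png",p[...,::-1])
E
```

```text
2.1 [601.45875398  99.67885318 270.48684668] [[0.131, 0.991, -0.0], [0.991, -0.131, 0.0], [0.0, -0.0, -1.0]]
```

View pics/w1.png

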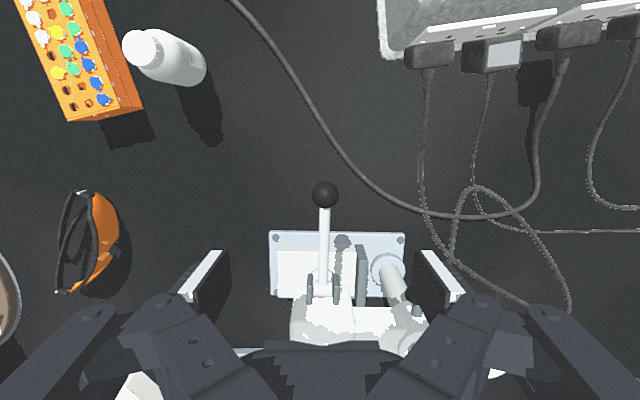

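Wrist view: knob at (325,194), lever running down to the head at (322,290), base plate's +y corners at (270,231) and (405,233), back stop (dark bar) at (361,275).

```bash
python3 - <<'E'
from h import *
z=np.load("pics/w1.npz");p=z['p'];d=z['d'];P=z['P'];M=manip.camera_model("wrist")
m=(p[175:215,305:345].max(2)<60).astype(np.uint8)
c=[k for k in cv2.findContours(m,0,2)[0]]
# fit circle: pixels with depth well above bench
mm=(P[170:220,300:350,2]>100); v,u=np.nonzero(mm&(p[170:220,300:350].max(2)<70)); print("knob px",u.mean()+300,v.mean()+170,np.ptp(u),np.ptp(v))
uc,vc=u.mean()+300,v.mean()+170
k=np.median(d[int(vc)-2:int(vc)+3,int(uc)-2:int(uc)+3]);print("depth",k)
K=M["mtx"];T=M["world_from_camera"];r=np.array([(uc-K[0,2])/K[0,0],-(vc-K[1,2])/K[1,1],-1]);
C=(T@np.append(r*(k+12/np.linalg.norm(r)),1))[:3];print("knob C",C, "expected depth from size", K[0,0]*24/np.ptp(u))
o=np.array([580.2,-36.5]);a=np.radians(-7.6);x=np.array([np.cos(a),np.sin(a)]);y=np.array([-x[1],x[0]])
L=lambda w:np.array([(w[:2]-o)@x,(w[:2]-o)@y])
print("knob stand",L(C),C[2])
print("corners",[L(ray(M,*q,12)).round(1) for q in((270,231),(405,233))])
for q in((316,262),(329,262),(325,230)):print(q,P[q[1],q[0]],L(P[q[1],q[0]]))
E
```

```text
knob px 325.4325481798715 194.83297644539616 26 26
depth 258.148
knob C [605.48630799  98.92443242 144.22042953] expected depth from size 282.0796417660334
knob stand [  7.15343485 137.57907776] 144.220429528411
corners [array([-66.9,  50.9]), array([119.4,  48.2])]
(316, 262) [579.36900113 -17.86029981  39.61943532] [-3.28891846 18.36605558]
(329, 262) [596.38631299 -20.09691606  39.62059463] [13.8747123  18.39973504]
(325, 230) [600.84040326  66.90876347 145.89389628] [  6.78261869 105.23019858]
```

Request:
servo_tool(delta_pos=[[0, 0.004, 0.03], [0, 0, 0.035], [0, 0, 0.035], [0, 0, 0.025], [0, 0, 0.012], [0, 0, 0], [0, 0, 0], [0, 0, 0]], angular=[[0, 0, 0.014], [0, 0, 0], [0, 0, 0], [0, 0, 0], [0, 0, 0], [0, 0, 0], [0, 0, 0], [0, 0, 0]], claw=[0, 0, 0, 0, 0, 0, 0.7, 1], newtons=40)

```text
t: 3.15
tool_pos: [606.5, 98.1, 134.6]
orientation: [[0.147, 0.989, 0.002], [0.989, -0.147, 0.001], [0.001, 0.002, -1.0]]
force: [-0.8, -0.1, -0.3]
grip_width: 51.8
gripper_force: 0.0
```

Request:
servo_tool(delta_pos=[[0, 0, 0], [0, 0, 0], [0, 0, 0], [0, 0, 0], [0, 0, 0], [0, 0, 0], [0, 0, 0], [0, 0, 0]], angular=[[0, 0, 0], [0, 0, 0], [0, 0, 0], [0, 0, 0], [0, 0, 0], [0, 0, 0], [0, 0, 0], [0, 0, 0]], claw=[1, 1, 1, 1, 1, 1, 1, 1])

```text
t: 4.15
tool_pos: [604.8, 98.4, 133.6]
orientation: [[0.146, 0.989, -0.002], [0.989, -0.146, 0.001], [0.0, -0.002, -1.0]]
force: [-5.1, 0.9, 4.6]
grip_width: 21.7
gripper_force: 38.9
```

Request:
servo_tool(delta_pos=[[-0.0006, 0, -0.0054], [-0.0009, 0, -0.0053], [-0.0012, 0, -0.0053], [-0.0015, 0, -0.0052], [-0.0018, 0, -0.0051], [-0.002, 0, -0.005], [-0.0023, 0, -0.0049], [-0.0025, 0, -0.0046]], angular=[[0, 0, 0], [0, 0, 0], [0, 0, 0], [0, 0, 0], [0, 0, 0], [0, 0, 0], [0, 0, 0], [0, 0, 0]], claw=[1, 1, 1, 1, 1, 1, 1, 1])

```text
t: 5.15
tool_pos: [602.7, 85.0, 174.0]
orientation: [[0.147, 0.989, -0.003], [0.989, -0.147, -0.0], [-0.001, -0.003, -1.0]]
force: [-4.0, 1.2, -8.8]
grip_width: 21.2
gripper_force: 39.6
```

Request:
servo_tool(delta_pos=[[-0.0005, 0, -0.001], [0, 0, -0.001], [0, 0, 0], [0, 0, 0], [0, 0, 0], [0, 0, 0], [0, 0, 0], [0, 0, 0]], angular=[[0, 0, 0], [0, 0, 0], [0, 0, 0], [0, 0, 0], [0, 0, 0], [0, 0, 0], [0, 0, 0], [0, 0, 0]], claw=[1, 1, 1, 1, 1, 1, 1, 1])

```text
t: 6.15
tool_pos: [602.6, 83.8, 175.9]
orientation: [[0.147, 0.989, -0.003], [0.989, -0.147, -0.001], [-0.002, -0.003, -1.0]]
force: [-5.7, -0.1, -9.2]
grip_width: 21.3
gripper_force: 39.6
```

Request:
servo_tool(delta_pos=[[0, 0, -0.001], [-0.0005, 0, -0.001], [0, 0, 0], [0, 0, 0], [0, 0, 0], [0, 0, 0], [0, 0, 0], [0, 0, 0]], angular=[[0, 0, 0], [0, 0, 0], [0, 0, 0], [0, 0, 0], [0, 0, 0], [0, 0, 0], [0, 0, 0], [0, 0, 0]], claw=[1, 1, 1, 1, 1, 1, 1, 1])

```text
t: 7.15
tool_pos: [602.4, 82.8, 177.7]
orientation: [[0.148, 0.989, -0.003], [0.989, -0.148, -0.002], [-0.002, -0.003, -1.0]]
force: [-5.6, -1.2, -11.0]
grip_width: 21.0
gripper_force: 39.6
```

Request:
servo_tool(delta_pos=[[0, 0, -0.001], [0, 0, -0.001], [0, 0, -0.001], [0, 0, 0], [0, 0, 0], [0, 0, 0], [0, 0, 0], [0, 0, 0]], angular=[[0, 0, 0], [0, 0, 0], [0, 0, 0], [0, 0, 0], [0, 0, 0], [0, 0, 0], [0, 0, 0], [0, 0, 0]], claw=[1, 1, 1, 1, 1, 1, 1, 1])

```text
t: 8.15
tool_pos: [602.2, 81.4, 180.4]
orientation: [[0.149, 0.989, -0.004], [0.989, -0.149, -0.003], [-0.004, -0.003, -1.0]]
force: [-5.7, -5.3, -12.9]
grip_width: 21.0
gripper_force: 39.7
```

```bash
python3 - <<'E'
from h import *
p,d,M=cam("wrist");P=pts(d,M);cv2.imwrite("pics/w2.png",p[...,::-1])
E
```

```text
(no output)
```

View pics/w2.png

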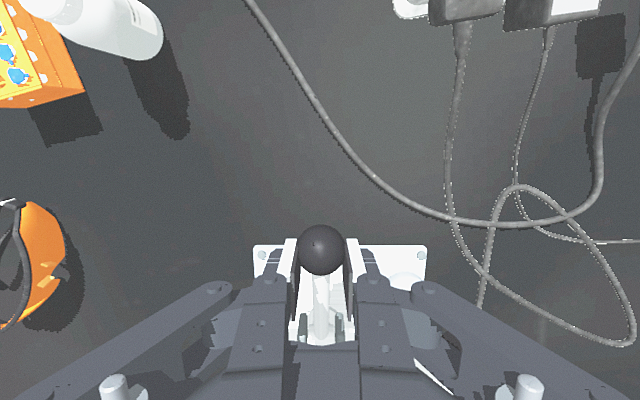

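Knob at (321,250), held between the pads. Next I'll compute its actual height and angle.

```bash
python3 - <<'E'
from h import *
p,d,M=cam("wrist");P=pts(d,M)
K=M["mtx"];T=M["world_from_camera"]
# sphere fit on knob pixels
v,u=np.mgrid[228:272,302:342]; m=((u-321)**2+(v-250)**2<19**2)&(p[228:272,302:342].max(2)<90)
k=P[228:272,302:342][m];k=k[np.isfinite(k).all(1)];
from scipy.optimize import least_squares
f=least_squares(lambda c:np.linalg.norm(k-c,axis=1)-12,k.mean(0)-[0,0,8],loss='soft_l1');print(len(k),f.x,np.abs(f.fun).mean())
s=manip.get_state();print(s['tool_pos'],s['force'])
o=np.array([585.3,-37.7]);a=np.radians(-8.4);x=np.array([np.cos(a),np.sin(a)]);y=np.array([-x[1],x[0]]);w=f.x[:2]-o
yy=w@y-40;zz=f.x[2]-135;print(w@x,yy,zz,np.hypot(yy,zz),np.degrees(np.arctan2(zz,yy)))
z=np.load("pics/w1.npz");print()
E
```

```text
193 [603.00614832  88.93644843 182.11126598] 0.3643683588333491
[602.20398602  81.3904344  180.37959661] [ -6.39980942  -4.33009804 -11.93880414]
-0.9832332515263056 87.86450254492907 47.1112659828334 99.69775418720886 28.19935832992607
```

Request:
servo_tool(delta_pos=[[0, 0, 0], [0, 0, 0], [0, 0, 0], [0.004, 0, 0.005], [0.0035, 0, 0.005], [0, 0, 0.002], [0, 0, 0], [0, 0, 0]], angular=[[0, 0, 0], [0, 0, 0], [0, 0, 0], [0, 0, 0], [0, 0, 0], [0, 0, 0], [0, 0, 0], [0, 0, 0]], claw=[0.4, 0.4, 0.4, 0.4, 0.4, 0.4, 1, 1], newtons=60)

```text
t: 9.25
tool_pos: [603.7, 92.1, 169.2]
orientation: [[0.146, 0.989, -0.003], [0.989, -0.146, 0.001], [0.0, -0.003, -1.0]]
force: [-4.4, 0.3, 1.2]
grip_width: 21.0
gripper_force: 58.5
```

Request:
servo_tool(delta_pos=[[0, 0, 0], [0, 0, 0], [0, 0, 0], [0, 0, 0], [0, 0, 0], [0, 0, -0.001], [0, 0, -0.001], [0, 0, 0]], angular=[[0, 0, 0], [0, 0, 0], [0, 0, 0], [0, 0, 0], [0, 0, 0], [0, 0, 0], [0, 0, 0], [0, 0, 0]], claw=[1, 1, 1, 1, 1, 1, 1, 1])

```text
t: 10.25
tool_pos: [603.7, 91.6, 170.4]
orientation: [[0.147, 0.989, -0.003], [0.989, -0.147, -0.001], [-0.001, -0.003, -1.0]]
force: [-5.4, -0.1, -9.8]
grip_width: 20.7
gripper_force: 59.0
```

Request:
servo_tool(delta_pos=[[0, 0, -0.001], [0, 0, -0.001], [0, 0, -0.001], [0, 0, -0.001], [0, 0, 0], [0, 0, 0], [0, 0, 0], [0, 0, 0]], angular=[[0, 0, 0], [0, 0, 0], [0, 0, 0], [0, 0, 0], [0, 0, 0], [0, 0, 0], [0, 0, 0], [0, 0, 0]], claw=[1, 1, 1, 1, 1, 1, 1, 1])

```text
t: 11.25
tool_pos: [603.3, 90.2, 173.1]
orientation: [[0.148, 0.989, -0.004], [0.989, -0.148, -0.003], [-0.003, -0.004, -1.0]]
force: [-2.8, -4.6, -26.0]
grip_width: 20.7
gripper_force: 59.8
```

```bash
cat >> h.py <<'E'
from scipy.optimize import least_squares
O=np.array([585.3,-37.7]);YAW=-8.4
def st(w):
    a=np.radians(YAW);x=np.array([np.cos(a),np.sin(a)]);y=np.array([-x[1],x[0]]);w=np.asarray(w)
    return np.array([(w[:2]-O)@x,(w[:2]-O)@y,w[2]]).round(1)
def toW(a,b):
    t=np.radians(YAW);c,s=np.cos(t),np.sin(t);return O+[c*a-s*b,s*a+c*b]
def knob():
    p,d,M=cam("wrist");P=pts(d,M)
    m=(p.max(2)<70)&(P[...,2]>120)
    m[:180]=0;m[290:]=0;m[:,:290]=0;m[:,350:]=0
    n,l,S,c=cv2.connectedComponentsWithStats(m.astype(np.uint8)); i=1+S[1:,4].argmax(); u0,v0=c[i]
    v,u=np.mgrid[:400,:640]; k=P[(l==i)&((u-u0)**2+(v-v0)**2<16**2)]
    f=least_squares(lambda c:np.linalg.norm(k-c,axis=1)-12,k.mean(0)-[0,0,8],loss='soft_l1')
    q=st(f.x);a=np.degrees(np.arctan2(q[2]-135,q[1]-40));print("knob px",(u0,v0),S[i,4],f.x.round(1),q,"r",np.hypot(q[2]-135,q[1]-40).round(1),"ang",a.round(1),"q",np.radians(30-a).round(3),"res",np.abs(f.fun).mean().round(2))
E
python3 - <<'E'
from h import *
knob()
E
```

```text
knob px (np.float64(297.848), np.float64(273.176)) 125 [583.8  97.1 191.5] [-21.2 133.2 191.5] r 109.0 ang 31.2 q -0.021 res 1.2
```

Force rose to 26 N over a 4 mm move, so the lever is hard against its top stop. Releasing and retracting upward.

Request:
servo_tool(delta_pos=[[0, 0, 0], [0, 0, 0], [0, 0, 0], [0, 0, 0], [0, 0, 0], [0, 0, -0.03], [0, 0, -0.05], [0, 0, -0.05]], angular=[[0, 0, 0], [0, 0, 0], [0, 0, 0], [0, 0, 0], [0, 0, 0], [0, 0, 0], [0, 0, 0], [0, 0, 0]], claw=[0.3, 0, 0, 0, 0, 0, 0, 0])

```text
t: 12.3
tool_pos: [604.7, 91.7, 306.7]
orientation: [[0.147, 0.989, -0.0], [0.989, -0.147, -0.0], [-0.0, -0.0, -1.0]]
force: [0.6, 0.5, 0.5]
grip_width: 85.4
gripper_force: 0.0
```

```bash
python3 - <<'E'
from h import *
s=manip.get_state();print(s['t'],s['tool_pos'],s['joint_pos'].round(1),s['grip_width'])
p,d,M=cam("wrist");np.savez("pics/w3.npz",p=p,d=d,P=pts(d,M))
P=pts(d,M); m=(p.max(2)<60)&(P[...,2]>150)&(P[...,2]<215); m[260:]=0
n,l,S,c=cv2.connectedComponentsWithStats(m.astype(np.uint8)); i=1+S[1:,4].argmax(); k=P[l==i]
f=least_squares(lambda c:np.linalg.norm(k-c,axis=1)-12,k.mean(0)-[0,0,8],loss='soft_l1')
print(c[i],S[i,4],f.x,st(f.x),np.abs(f.fun).mean())
rows([386.4,-327.7,180],81.9,20)
E
```

```text
12.3 [604.72553482  91.73130764 306.7063796 ] [-33.   22.1  28.1  87.9 -10.7  72.7 -11.9] 85.39359836508855
[322.88655462 206.05042017] 238 [603.15804076  86.80343363 185.18025857] [ -0.5 125.8 185.2] 0.3259771162281946
pos [[-0.0224, -0.0079, 0.0065], [-0.0217, -0.0096, 0.0065], [-0.0209, -0.0113, 0.0065], [-0.0199, -0.0129, 0.0066], [-0.0188, -0.0144, 0.0066], [-0.0176, -0.0159, 0.0066], [-0.0163, -0.0172, 0.0066], [-0.0149, -0.0185, 0.0066], [-0.0134, -0.0196, 0.0066], [-0.0119, -0.0206, 0.0066], [-0.0102, -0.0214, 0.0066], [-0.0085, -0.0222, 0.0066], [-0.0067, -0.0228, 0.0066], [-0.0049, -0.0232, 0.0066], [-0.0031, -0.0235, 0.0066], [-0.0012, -0.0237, 0.0066], [0.0007, -0.0237, 0.0066], [0.0025, -0.0236, 0.0067], [0.0044, -0.0233, 0.0067], [0.0062, -0.0229, 0.0067]]
ang per row [0.0005, 0.0002, -0.0788] deg 4.52
```

Request:
servo_tool(delta_pos=[[-0.056, -0.0193, 0], [-0.056, -0.0193, 0], [-0.056, -0.0193, 0], [-0.056, -0.0193, 0], [-0.056, -0.0193, 0], [-0.056, -0.0193, 0], [-0.056, -0.0193, 0], [-0.056, -0.0193, 0]], angular=[[0, 0, 0], [0, 0, 0], [0, 0, 0], [0, 0, 0], [0, 0, 0], [0, 0, 0], [0, 0, 0], [0, 0, -0.136]], claw=[0, 0, 0, 0, 0, 0, 0, 0], newtons=60)

```text
t: 13.35
tool_pos: [385.6, -330.2, 305.5]
orientation: [[0.008, 1.0, 0.001], [1.0, -0.008, -0.0], [-0.0, 0.001, -1.0]]
force: [1.2, -0.3, 0.1]
grip_width: 85.4
gripper_force: 0.0
```

Request:
servo_tool(delta_pos=[[0, 0, 0.01], [0, 0, 0.02], [0, 0, 0.02], [0, 0, 0.02], [0, 0, 0.02], [0, 0, 0.02], [0, 0, 0.01], [0, 0, 0]], angular=[[0, 0, -0.18], [0, 0, -0.18], [0, 0, -0.18], [0, 0, -0.18], [0, 0, -0.18], [0, 0, -0.18], [0, 0, -0.18], [0, 0, -0.18]], claw=[0, 0, 0, 0, 0, 0, 0, 0])

```text
t: 14.35
tool_pos: [386.1, -328.4, 184.3]
orientation: [[-0.991, 0.136, -0.001], [0.136, 0.991, 0.001], [0.001, 0.001, -1.0]]
force: [0.2, 0.1, -1.8]
grip_width: 85.3
gripper_force: 0.0
```

```bash
python3 - <<'E'
from h import *
s=manip.get_state();print(s['t'],s['tool_pos'],s['joint_pos'].round(1))
p,d,M=cam("wrist");np.savez("pics/w4.npz",p=p,d=d,P=pts(d,M));cv2.imwrite("pics/w4.png",p[...,::-1])
p,d,M=cam("top");np.savez("pics/t4.npz",p=p,d=d,P=pts(d,M))
E
```

```text
14.35 [ 386.07855193 -328.42836605  184.33707903] [ 17.1  17.7  21.9 111.8  -8.2  52.1 125.4]
```

View pics/w4.png

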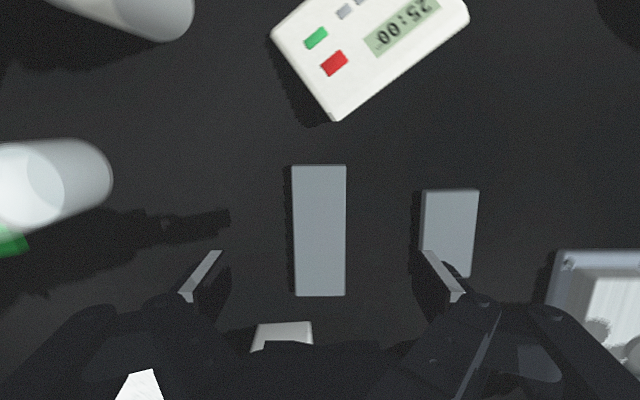

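Wrist view: the long plaque spans (291,165) to (346,296), with the short one to its right at (449,232). I'll measure the long plaque precisely.

```bash
python3 - <<'E'
from h import *
M=manip.camera_model("wrist");p=np.load("pics/w4.npz")['p']
m=(p.min(2)>85).astype(np.uint8);m[:140]=0;m[305:]=0;m[:,:270]=0;m[:,370:]=0
c=max(cv2.findContours(m,0,1)[0],key=cv2.contourArea)[:,0]
w=np.array([ray(M,u,v,14)[:2] for u,v in c],np.float32)
r=cv2.minAreaRect(w);print(r)
ang=r[2] if r[1][0]>r[1][1] else r[2]-90; C=np.array(r[0]);a=np.radians(ang)
g=C-55*np.array([np.cos(a),np.sin(a)]);print("axis",ang,"grasp",g)
s=manip.get_state();R=s['orientation'];dw=np.array([*g,9])-s['tool_pos'];print("tool delta mm",R.T@dw,"yaw now",np.degrees(np.arctan2(R[1,1],R[0,1])),"want",ang+90)
E
```

```text
((440.78399658203125, -339.0297546386719), (56.07865524291992, 149.5755157470703), 82.33454895019531)
axis -7.6654510498046875 grasp [ 386.27548691 -331.69338135]
tool delta mm [ -0.2313718   -2.85872458 176.14351855] yaw now 81.98443744282086 want 82.33454895019531
```

Request:
servo_tool(delta_pos=[[0, -0.003, 0.04], [0, 0, 0.04], [0, 0, 0.04], [0, 0, 0.03], [0, 0, 0.015], [0, 0, 0.006], [0, 0, 0], [0, 0, 0]], angular=[[0, 0, -0.006], [0, 0, 0], [0, 0, 0], [0, 0, 0], [0, 0, 0], [0, 0, 0], [0, 0, 0], [0, 0, 0]], claw=[0, 0, 0, 0, 0, 0, 0, 0], newtons=80)

```text
t: 15.45
tool_pos: [386.7, -332.2, 15.2]
orientation: [[-0.991, 0.136, 0.001], [0.136, 0.991, -0.001], [-0.002, -0.001, -1.0]]
force: [-0.8, 0.5, 0.0]
grip_width: 85.5
gripper_force: 0.0
```

Request:
servo_tool(delta_pos=[[0, 0, 0.002], [0, 0, 0], [0, 0, 0], [0, 0, 0], [0, 0, 0], [0, 0, 0], [0, 0, 0], [0, 0, 0]], angular=[[0, 0, 0], [0, 0, 0], [0, 0, 0], [0, 0, 0], [0, 0, 0], [0, 0, 0], [0, 0, 0], [0, 0, 0]], claw=[0.5, 1, 1, 1, 1, 1, 1, 1])

```text
t: 16.45
tool_pos: [386.3, -331.8, 13.3]
orientation: [[-0.991, 0.136, 0.001], [0.136, 0.991, -0.0], [-0.001, 0.0, -1.0]]
force: [-2.8, 1.5, 14.1]
grip_width: 53.1
gripper_force: 80.9
```

Request:
servo_tool(delta_pos=[[0, 0, -0.01], [0, 0, -0.015], [0, 0, -0.02], [0, 0, -0.025], [0, 0, -0.02], [0, 0, 0], [0, 0, 0], [0, 0, 0]], angular=[[0, 0, 0], [0, 0, 0], [0, 0, 0], [0, 0, 0], [0, 0, 0], [0, 0, 0], [0, 0, 0], [0, 0, 0]], claw=[1, 1, 1, 1, 1, 1, 1, 1])

```text
t: 17.45
tool_pos: [385.7, -331.4, 101.6]
orientation: [[-0.991, 0.135, -0.001], [0.135, 0.991, 0.001], [0.001, 0.001, -1.0]]
force: [-0.3, -0.1, -2.2]
grip_width: 53.1
gripper_force: 83.9
```

```bash
cat >> h.py <<'E'
def fitplaq(zt,name=None):
    """plane fit of held plaque top + outline"""
    p,d,M=cam("wrist");P=pts(d,M)
    if name: cv2.imwrite(name,p[...,::-1])
    m=(abs(P[...,2]-zt)<14)&(p.min(2)>85)&(np.ptp(p.astype(int),axis=2)<40); m[:, :200]=0;m[:,440:]=0
    n,l,S,c=cv2.connectedComponentsWithStats(m.astype(np.uint8)); i=1+S[1:,4].argmax(); k=P[l==i]
    A=np.c_[k[:,:2]-k[:,:2].mean(0),np.ones(len(k))]; co=np.linalg.lstsq(A,k[:,2],rcond=None)[0]
    print("n",len(k),"px",c[i],S[i,:4],"slope dz/dx,dy",co[:2].round(3),"z",co[2].round(1),"at",k.mean(0).round(1))
    cc=max(cv2.findContours((l==i).astype(np.uint8),0,1)[0],key=cv2.contourArea)[:,0]
    r=cv2.minAreaRect(np.array([ray(M,u,v,co[2])[:2] for u,v in cc],np.float32));print(r,"stand",st([*r[0],co[2]]))
    return p,d,M,P
E
python3 - <<'E'
from h import *
s=manip.get_state();print(s['tool_pos'],s['force'],s['grip_width'])
fitplaq(s['tool_pos'][2],"pics/w5.png")
t=toW(-160,0);print(t);R=s['orientation'];print(R.T@(np.array([*t,83])-s['tool_pos']))
E
```

```text
[ 385.70574988 -331.3538479   101.60288988] [-0.31519172 -0.07884121 -2.22537496] 53.12036258287487
n 3522 px [317.86314594 237.84270301] [263 217 118  45] slope dz/dx,dy [ 0.021 -0.005] z 102.4 at [ 372.5 -331.6  102.4]
((373.8658142089844, -329.7887878417969), (54.91484451293945, 20.414648056030273), 85.30598449707031) stand [-166.5 -319.8  102.4]
[427.01642673 -14.32671543]
[  1.98167394 319.68977909  18.79788206]
```

View pics/w5.png

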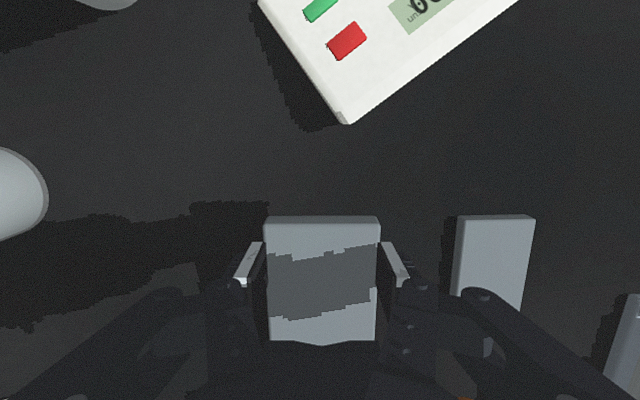

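Held securely at the near end, with the short plaque clear on the right at (497,260). Moving sideways to in front of the press.

Request:
servo_tool(delta_pos=[[0.004, 0.03, 0], [0.004, 0.04, 0], [0.004, 0.045, 0], [0.005, 0.05, 0], [0, 0.05, 0], [0, 0.045, 0], [0, 0.035, 0], [0, 0.025, 0]], angular=[[0, 0, 0.013], [0, 0, 0], [0, 0, 0], [0, 0, 0], [0, 0, 0], [0, 0, 0], [0, 0, 0], [0, 0, 0]], claw=[1, 1, 1, 1, 1, 1, 1, 1])

```text
t: 18.5
tool_pos: [416.3, -11.0, 102.0]
orientation: [[-0.989, 0.147, -0.001], [0.147, 0.989, 0.0], [0.001, -0.0, -1.0]]
force: [-0.1, 0.1, -1.9]
grip_width: 52.6
gripper_force: 84.0
```

Request:
servo_tool(delta_pos=[[0, 0, 0.01], [0, 0, 0.01], [0, 0, 0.01], [0, 0, 0], [0, 0, 0], [0, 0, 0], [0, 0, 0], [0, 0, 0]], angular=[[0, 0, 0], [0, 0, 0], [0, 0, 0], [0, 0, 0], [0, 0, 0], [0, 0, 0], [0, 0, 0], [0, 0, 0]], claw=[1, 1, 1, 1, 1, 1, 1, 1])

```text
t: 19.5
tool_pos: [416.5, -12.7, 72.5]
orientation: [[-0.989, 0.148, 0.0], [0.148, 0.989, 0.0], [-0.0, 0.0, -1.0]]
force: [0.7, 0.8, -0.6]
grip_width: 52.9
gripper_force: 84.0
```

```bash
python3 - <<'E'
from h import *
s=manip.get_state();print(s['t'],s['tool_pos'],st(s['tool_pos']),s['orientation'].round(3).tolist())
p,d,M=cam("side");np.savez("pics/s6.npz",p=p,d=d,P=pts(d,M))
a=cv2.resize(p[110:235,240:400],None,fx=4.5,fy=4.5,interpolation=cv2.INTER_CUBIC);cv2.imwrite("pics/s6.png",a[...,::-1])
E
```

```text
19.5 [416.53016431 -12.67614747  72.47109885] [-1.706e+02  1.000e-01  7.250e+01] [[-0.989, 0.148, 0.0], [0.148, 0.989, 0.0], [-0.0, 0.0, -1.0]]
```

View pics/s6.png

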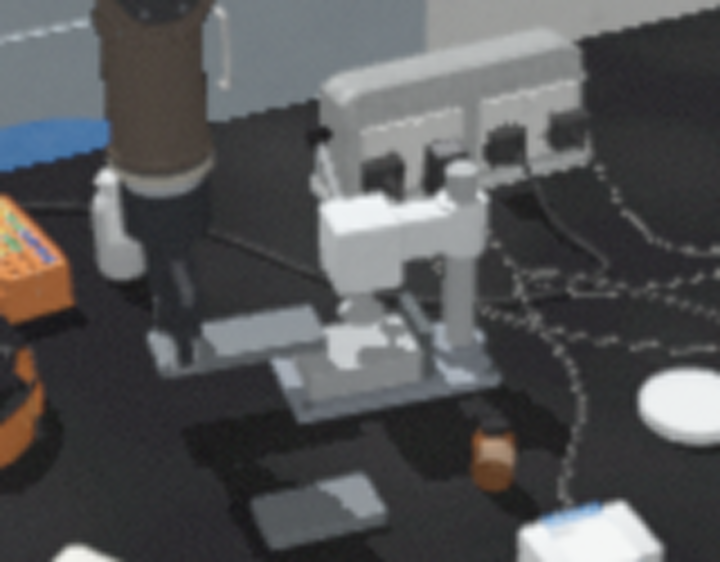

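Side crop: plaque level in the gripper at (265,330), its back end just short of the foot (355,305), and the lever up at (320,140). Lowering onto the anvil's front edge.

Request:
servo_tool(delta_pos=[[0, 0, 0.006], [0, 0, 0.006], [0, 0, 0.004], [0, 0, 0.002], [0, 0, 0], [0, 0, 0], [0, 0, 0], [0, 0, 0]], angular=[[0, 0, 0], [0, 0, 0], [0, 0, 0], [0, 0, 0], [0, 0, 0], [0, 0, 0], [0, 0, 0], [0, 0, 0]], claw=[1, 1, 1, 1, 1, 1, 1, 1])

```text
t: 20.55
tool_pos: [416.5, -12.7, 54.4]
orientation: [[-0.989, 0.148, 0.0], [0.148, 0.989, 0.0], [-0.0, 0.0, -1.0]]
force: [0.2, -0.7, -0.9]
grip_width: 52.6
gripper_force: 84.0
```

Request:
servo_tool(delta_pos=[[0, 0, 0.001], [0, 0, 0], [0, 0, 0.001], [0, 0, 0], [0, 0, 0], [0, 0, 0], [0, 0, 0], [0, 0, 0]], angular=[[0, 0, 0], [0, 0, 0], [0, 0, 0], [0, 0, 0], [0, 0, 0], [0, 0, 0], [0, 0, 0], [0, 0, 0]], claw=[1, 1, 1, 1, 1, 1, 1, 1])

```text
t: 21.55
tool_pos: [416.4, -12.7, 52.3]
orientation: [[-0.989, 0.148, 0.0], [0.148, 0.989, 0.0], [-0.0, 0.0, -1.0]]
force: [-1.2, 0.7, -0.8]
grip_width: 52.8
gripper_force: 84.1
```

Request:
servo_tool(delta_pos=[[0, 0, 0.001], [0, 0, 0], [0, 0, 0.001], [0, 0, 0], [0, 0, 0], [0, 0, 0], [0, 0, 0], [0, 0, 0]], angular=[[0, 0, 0], [0, 0, 0], [0, 0, 0], [0, 0, 0], [0, 0, 0], [0, 0, 0], [0, 0, 0], [0, 0, 0]], claw=[1, 1, 1, 1, 1, 1, 1, 1])

```text
t: 22.55
tool_pos: [416.4, -12.8, 50.3]
orientation: [[-0.989, 0.148, 0.0], [0.148, 0.989, 0.0], [-0.0, 0.0, -1.0]]
force: [-1.8, 0.2, 1.0]
grip_width: 52.8
gripper_force: 84.3
```

```bash
python3 - <<'E'
from h import *
p,d,M=cam("side");P=pts(d,M)
s=manip.get_state();print(s['tool_pos'],s['force'],s['torque'])
t=np.radians(YAW);x=np.array([np.cos(t),np.sin(t)]);y=np.array([-x[1],x[0]])
X=(P[...,:2]-O)@x;Y=(P[...,:2]-O)@y;Z=P[...,2]
for a in range(-145,-25,10):
    m=(abs(X-a)<5)&(abs(Y)<18)&(Z>30)&(Z<75); print(a,m.sum(),np.median(Z[m]).round(1),end=" | ")
print()
m=(abs(X)<22)&(abs(Y)<30)&(Z>50)&(Z<108);v,u=np.nonzero(m)
for zz in range(50,108,4):
    k=m&(Z>=zz)&(Z<zz+4);print(zz,k.sum(),X[k].mean().round(0) if k.any() else '',end=" | ")
E
```

```text
[416.40057122 -12.7408886   50.31151428] [-1.37917445  0.60840291  1.56467143] [0.13539965 0.23026834 0.01753985]
-145 11 54.2 | -135 12 54.9 | -125 13 55.1 | -115 11 54.9 | -105 11 55.6 | -95 13 55.7 | -85 13 55.8 | -75 11 55.5 | -65 19 56.9 | -55 11 56.8 | -45 10 56.1 | -35 9 44.4 | 
50 0  | 54 0  | 58 0  | 62 0  | 66 1 -13.0 | 70 2 -16.0 | 74 10 -6.0 | 78 19 -4.0 | 82 10 -6.0 | 86 8 -2.0 | 90 1 -11.0 | 94 6 -2.0 | 98 2 -7.0 | 102 0  | 106 0  |
```

Request:
servo_tool(delta_pos=[[0, 0, -0.002], [-0.004, 0, 0], [-0.01, 0, 0], [-0.012, 0, 0], [-0.012, 0, 0], [-0.012, 0, 0], [-0.01, 0, 0], [-0.004, 0, 0]], angular=[[0, 0.02, 0], [0, 0, 0], [0, 0, 0], [0, 0, 0], [0, 0, 0], [0, 0, 0], [0, 0, 0], [0, 0, 0]], claw=[1, 1, 1, 1, 1, 1, 1, 1])

```text
t: 23.6
tool_pos: [479.1, -22.2, 50.9]
orientation: [[-0.989, 0.148, -0.023], [0.148, 0.989, 0.003], [0.023, 0.0, -1.0]]
force: [-11.2, 1.7, 13.1]
grip_width: 53.1
gripper_force: 85.5
```

```bash
python3 - <<'E'
from h import *
p,d,M=cam("side");P=pts(d,M)
s=manip.get_state();print(s['tool_pos'],st(s['tool_pos']),s['force'],s['torque'])
a=cv2.resize(p[140:220,270:370],None,fx=7,fy=7,interpolation=cv2.INTER_CUBIC);cv2.imwrite("pics/s7.png",a[...,::-1])
t=np.radians(YAW);x=np.array([np.cos(t),np.sin(t)]);y=np.array([-x[1],x[0]])
X=(P[...,:2]-O)@x;Y=(P[...,:2]-O)@y;Z=P[...,2]
for a in range(-95,-15,10):
    m=(abs(X-a)<5)&(abs(Y)<18)&(Z>30)&(Z<75); print(a,m.sum(),np.median(Z[m]).round(1),end=" | ")
E
```

```text
[479.35101509 -22.24828152  50.95214968] [-107.1   -0.2   51. ] [-7.91613627  1.75172499 12.43366118] [0.18617337 1.19906233 0.01489038]
-95 0 nan | -85 8 54.4 | -75 10 55.7 | -65 13 55.5 | -55 13 57.1 | -45 15 57.7 | -35 11 57.7 | -25 13 57.6 |
  return _methods._mean(a, axis=axis, dtype=dtype,
  ret = ret.dtype.type(ret / rcount)
```

View pics/s7.png

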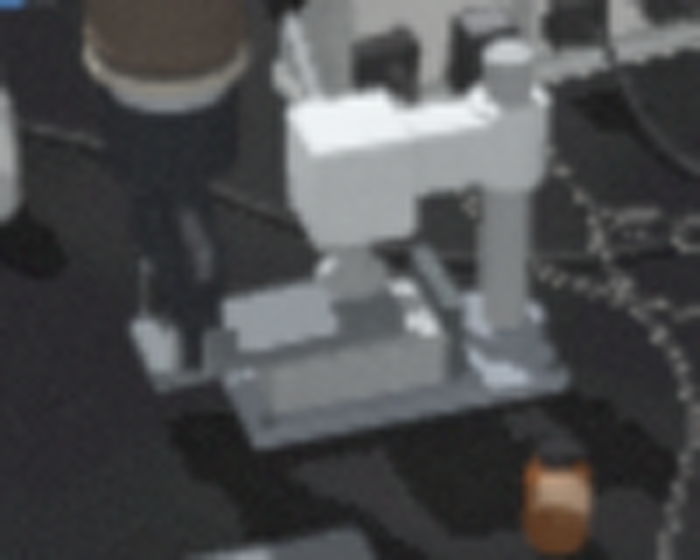

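Side crop: plaque sliding under the foot, its front end still pushed low (fz 12 N at the anvil edge). Raising the grip 2.3 mm to level it before the last stretch.

Request:
servo_tool(delta_pos=[[0, 0, -0.0012], [0, 0, -0.0012], [0, 0, 0], [0, 0, 0], [0, 0, 0], [0, 0, 0], [0, 0, 0], [0, 0, 0]], angular=[[0, 0, 0], [0, 0, 0], [0, 0, 0], [0, 0, 0], [0, 0, 0], [0, 0, 0], [0, 0, 0], [0, 0, 0]], claw=[1, 1, 1, 1, 1, 1, 1, 1])

```text
t: 24.65
tool_pos: [479.9, -22.2, 53.5]
orientation: [[-0.989, 0.148, -0.02], [0.148, 0.989, 0.003], [0.02, 0.0, -1.0]]
force: [1.7, -0.1, -0.0]
grip_width: 52.7
gripper_force: 84.2
```

```bash
cat >> h.py <<'E'
def prof(n=4):
    Zs=[]
    for _ in range(n):
        p,d,M=cam("side");P=pts(d,M);Zs.append(P)
    P=np.nanmean(Zs,0);t=np.radians(YAW);x=np.array([np.cos(t),np.sin(t)]);y=np.array([-x[1],x[0]])
    X=(P[...,:2]-O)@x;Y=(P[...,:2]-O)@y;Z=P[...,2]
    m=(X>-95)&(X<-25)&(abs(Y)<20)&(Z>45)&(Z<66);c=np.polyfit(X[m],Z[m],1);print("plaque top slope",c[0].round(4),"z at -60,0:",np.polyval(c,[-60,0]).round(1),m.sum())
    s=manip.get_state();print(s['t'],st(s['tool_pos']),s['force'].round(1),s['torque'].round(2))
E
python3 - <<'E'
from h import *
prof()
E
```

```text
plaque top slope 0.0081 z at -60,0: [56.4 56.9] 83
24.85 [-1.066e+02 -1.000e-01  5.340e+01] [ 1.3 -0.8  0.3] [ 0.01 -0.36  0.02]h.py:62: RuntimeWarning: Mean of empty slice
  P=np.nanmean(Zs,0);t=np.radians(YAW);x=np.array([np.cos(t),np.sin(t)]);y=np.array([-x[1],x[0]])
```

Request:
servo_tool(delta_pos=[[-0.004, 0, -0.0001], [-0.005, 0, -0.0001], [-0.005, 0, -0.0001], [-0.003, 0, 0], [-0.001, 0, 0], [0, 0, 0], [0, 0, 0], [0, 0, 0]], angular=[[0, 0, 0], [0, 0, 0], [0, 0, 0], [0, 0, 0], [0, 0, 0], [0, 0, 0], [0, 0, 0], [0, 0, 0]], claw=[1, 1, 1, 1, 1, 1, 1, 1])

```text
t: 25.85
tool_pos: [496.3, -24.7, 53.3]
orientation: [[-0.989, 0.148, -0.022], [0.148, 0.989, 0.003], [0.023, 0.0, -1.0]]
force: [-7.0, 0.2, 7.8]
grip_width: 53.0
gripper_force: 85.1
```

Request:
servo_tool(delta_pos=[[-0.001, 0, 0], [-0.001, 0, 0], [0, 0, 0], [0, 0, 0], [-0.001, 0, 0], [0, 0, 0], [0, 0, 0], [0, 0, 0]], angular=[[0, 0, 0], [0, 0, 0], [0, 0, 0], [0, 0, 0], [0, 0, 0], [0, 0, 0], [0, 0, 0], [0, 0, 0]], claw=[1, 1, 1, 1, 1, 1, 1, 1])

```text
t: 26.85
tool_pos: [498.8, -25.2, 53.3]
orientation: [[-0.989, 0.148, -0.023], [0.148, 0.989, 0.004], [0.024, 0.0, -1.0]]
force: [-7.9, 0.6, 10.2]
grip_width: 52.5
gripper_force: 85.3
```

Request:
servo_tool(delta_pos=[[0, 0, -0.0008], [0, 0, 0], [-0.001, 0, 0], [-0.001, 0, 0], [0, 0, 0], [-0.001, 0, 0], [0, 0, 0], [0, 0, 0]], angular=[[0, 0, 0], [0, 0, 0], [0, 0, 0], [0, 0, 0], [0, 0, 0], [0, 0, 0], [0, 0, 0], [0, 0, 0]], claw=[1, 1, 1, 1, 1, 1, 1, 1])

```text
t: 27.85
tool_pos: [500.1, -25.3, 53.3]
orientation: [[-0.989, 0.148, -0.026], [0.148, 0.989, 0.004], [0.027, -0.0, -1.0]]
force: [-11.2, 2.4, 7.9]
grip_width: 53.0
gripper_force: 85.0
```

Request:
servo_tool(delta_pos=[[-0.001, 0, 0], [0, 0, 0], [-0.001, 0, 0], [0, 0, 0], [0, 0, 0], [0, 0, 0], [0, 0, 0], [0, 0, 0]], angular=[[0, 0, 0], [0, 0, 0], [0, 0, 0], [0, 0, 0], [0, 0, 0], [0, 0, 0], [0, 0, 0], [0, 0, 0]], claw=[1, 1, 1, 1, 1, 1, 1, 1])

```text
t: 28.85
tool_pos: [500.1, -25.3, 53.3]
orientation: [[-0.989, 0.148, -0.03], [0.148, 0.989, 0.005], [0.03, 0.0, -1.0]]
force: [-18.3, 3.2, 15.8]
grip_width: 52.8
gripper_force: 86.0
```

Stalled at stand x ≈ -86 with rising push force, so the plaque is seated on the back stop. Easing the push and opening.

Request:
servo_tool(delta_pos=[[0.002, 0, -0.0005], [0, 0, 0], [0, 0, 0], [0, 0, 0], [0, 0, 0], [0, 0, 0], [0, 0, 0], [0, 0, 0]], angular=[[0, 0, 0], [0, 0, 0], [0, 0, 0], [0, 0, 0], [0, 0, 0], [0, 0, 0], [0, 0, 0], [0, 0, 0]], claw=[1, 1, 1, 0.3, 0, 0, 0, 0], newtons=40)

```text
t: 29.85
tool_pos: [503.7, -25.8, 54.6]
orientation: [[-0.989, 0.148, -0.019], [0.148, 0.989, 0.003], [0.02, 0.0, -1.0]]
force: [1.2, -0.8, 0.1]
grip_width: 85.5
gripper_force: 0.0
```

```bash
python3 - <<'E' 2>/dev/null
from h import *
prof(2)
s=manip.get_state();print(s['grip_width'])
p,d,M=cam("wrist");np.savez("pics/w8.npz",p=p,d=d,P=pts(d,M));cv2.imwrite("pics/w8.png",p[...,::-1])
E
```

```text
plaque top slope -0.0052 z at -60,0: [56.4 56.1] 58
29.95 [-82.6  -0.2  54.6] [ 1.5 -0.1  0. ] [-0.02 -0.06  0.02]
85.25013209763522
```

View pics/w8.png

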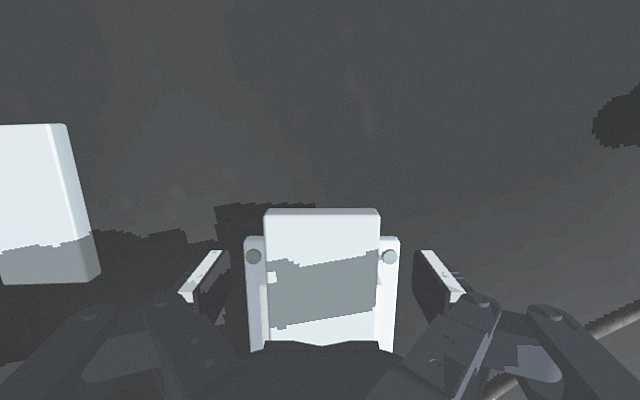

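Plaque front end at (322,212), central between the base screws (253,256) and (389,256), parallel to the base, and the fingers are clear of it. Retracting up and back for a check view.

Request:
servo_tool(delta_pos=[[0, 0, -0.01], [0, 0, -0.02], [0.01, 0, -0.03], [0.02, 0, -0.04], [0.03, 0, -0.04], [0.03, 0, -0.03], [0.02, 0, 0], [0, 0, 0]], angular=[[0, 0, 0], [0, 0, 0], [0, 0, 0], [0, -0.02, 0], [0, 0, 0], [0, 0, 0], [0, 0, 0], [0, 0, 0]], claw=[0, 0, 0, 0, 0, 0, 0, 0])

```text
t: 31.0
tool_pos: [395.8, -9.6, 226.0]
orientation: [[-0.989, 0.148, 0.001], [0.148, 0.989, 0.001], [-0.001, 0.001, -1.0]]
force: [-0.2, -0.0, -0.4]
grip_width: 85.1
gripper_force: 0.0
```

```bash
python3 - <<'E' 2>/dev/null
from h import *
s=manip.get_state();print(s['t'],st(s['tool_pos']),s['orientation'].round(3).tolist())
p,d,M=cam("wrist");P=pts(d,M);np.savez("pics/w9.npz",p=p,d=d,P=P)
pt,dt,Mt=cam("top");Pt=pts(dt,Mt)
t=np.radians(YAW);x=np.array([np.cos(t),np.sin(t)]);y=np.array([-x[1],x[0]])
def loc(P):return (P[...,:2]-O)@x,(P[...,:2]-O)@y,P[...,2]
for n,Q in(("w",P),("t",Pt)):
    X,Y,Z=loc(Q)
    m=(X>-125)&(X<-62)&(abs(Y)<45)&(Z>44)&(Z<66)&((p if n=="w" else pt).min(2)>80)
    b=np.stack([X[m],Y[m]],1).astype(np.float32)
    print(n,m.sum(),"minX",np.percentile(b[:,0],[0.5,2,5]),"Y",np.percentile(b[:,1],[1,99]),Z[m].mean())
    m=(X>-90)&(X<-60)&(abs(Y)<60)&(Z>4)&(Z<22)&((p if n=="w" else pt).min(2)>80);print("  base minX",np.percentile(X[m],[1,5]) if m.any() else None,"Y",np.percentile(Y[m],[1,99]) if m.any() else 0)
c=np.array([toW(-105,0).tolist()]);
cv2.imwrite("pics/w9.png",p[...,::-1])
rows([*toW(0,126.6),300],-8.4,16)
E
```

```text
31.0 [-1.916e+02  1.000e-01  2.260e+02] [[-0.989, 0.148, 0.001], [0.148, 0.989, 0.001], [-0.001, 0.001, -1.0]]
w 1900 minX [-107.16526501 -106.87831528 -106.53009758] Y [-27.48883881  27.17712486] 53.8701873408695
  base minX [-77.0863116 -76.6887893] Y [-48.95536626  49.30846238]
t 152 minX [-108.79911362 -108.37319016 -107.02877541] Y [-25.84630926  29.22142132] 53.63977138396615
  base minX [-84.91687602 -76.11039115] Y [-45.7926768   42.61141795]
pos [[-0.0119, 0.0079, -0.0046], [-0.011, 0.0091, -0.0046], [-0.0101, 0.0101, -0.0046], [-0.0091, 0.011, -0.0046], [-0.0079, 0.0119, -0.0046], [-0.0067, 0.0126, -0.0046], [-0.0055, 0.0132, -0.0046], [-0.0042, 0.0137, -0.0046], [-0.0028, 0.014, -0.0046], [-0.0014, 0.0142, -0.0046], [-0.0, 0.0143, -0.0046], [0.0014, 0.0142, -0.0047], [0.0028, 0.014, -0.0047], [0.0041, 0.0137, -0.0047], [0.0054, 0.0132, -0.0047], [0.0067, 0.0126, -0.0047]]
ang per row [0.0001, 0.0, 0.098] deg 5.62
```

View pics/w9.png

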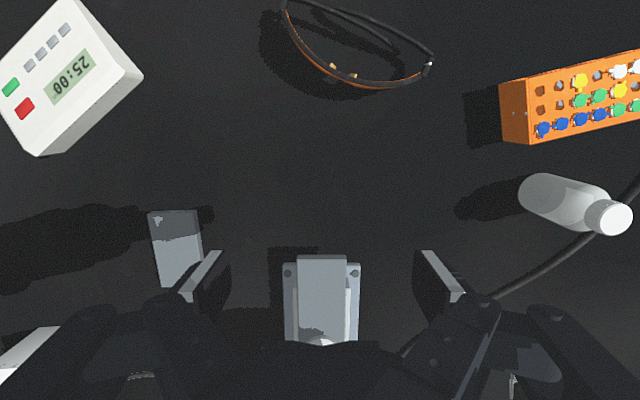

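The long plaque's front edge is 30.1 mm ahead of the base front (30 if seated on the stop), y ≈ 0 and top at 54 mm. The placing is good. Next is the lever: closed fingertips go above the knob to press it down from the top.

Request:
servo_tool(delta_pos=[[-0.024, 0.0158, 0], [-0.024, 0.0158, 0], [-0.024, 0.0158, 0], [-0.024, 0.0158, 0], [-0.024, 0.0158, 0], [-0.024, 0.0158, 0], [-0.024, 0.0158, 0], [-0.024, 0.0158, 0]], angular=[[0, 0, 0], [0, 0, 0], [0, 0, 0], [0, 0, 0], [0, 0, 0], [0, 0, 0], [0, 0, 0], [0, 0, 0]], claw=[1, 1, 1, 1, 1, 1, 1, 1])

```text
t: 32.1
tool_pos: [606.8, 86.9, 224.2]
orientation: [[-0.989, 0.148, -0.001], [0.148, 0.989, -0.001], [0.001, -0.001, -1.0]]
force: [0.9, -0.1, -0.3]
grip_width: -0.2
gripper_force: 0.0
```

Request:
servo_tool(delta_pos=[[0, 0.001, 0.006], [0, 0, 0.006], [0, 0, 0.004], [0, 0, 0.001], [0, 0, 0], [0, 0, 0], [0, 0, 0], [0, 0, 0]], angular=[[0, 0, 0], [0, 0, 0], [0, 0, 0], [0, 0, 0], [0, 0, 0], [0, 0, 0], [0, 0, 0], [0, 0, 0]], claw=[1, 1, 1, 1, 1, 1, 1, 1])

```text
t: 33.1
tool_pos: [605.5, 87.7, 208.2]
orientation: [[-0.989, 0.148, 0.0], [0.148, 0.989, 0.0], [-0.0, 0.0, -1.0]]
force: [0.1, 0.5, 0.1]
grip_width: -0.6
gripper_force: 0.0
```

```bash
python3 - <<'E' 2>/dev/null
from h import *
s=manip.get_state();print(s['t'],st(s['tool_pos']),s['force'].round(2),s['grip_width'])
E
```

```text
33.1 [  1.7 127.1 208.2] [0.05 0.54 0.11] -0.5802780287454754
```

Request:
servo_tool(delta_pos=[[0.0015, 0, 0.0015], [0, 0, 0.0015], [0, 0.0005, 0.0015], [0, 0.0005, 0.0015], [0, 0.0007, 0.0015], [0, 0.0007, 0.0015], [0, 0.0007, 0.0015], [0, 0.0007, 0.0015]], angular=[[0, 0, 0], [0, 0, 0], [0, 0, 0], [0, 0, 0], [0, 0, 0], [0, 0, 0], [0, 0, 0], [0, 0, 0]], claw=[1, 1, 1, 1, 1, 1, 1, 1])

```text
t: 34.1
tool_pos: [604.7, 92.8, 197.0]
orientation: [[-0.989, 0.148, 0.001], [0.148, 0.989, 0.002], [-0.001, 0.002, -1.0]]
force: [-2.1, 2.9, 8.2]
grip_width: -0.2
gripper_force: 4.1
```

```bash
cat >> h.py <<'E'
def lev():
    s=manip.get_state();t=st(s['tool_pos']);zk=t[2]-8-12
    q=np.pi/6-np.arcsin((zk-135)/100);print("t",round(s['t'],2),t,"F",s['force'].round(2),"T",s['torque'].round(2),"q est",q.round(3),"knob y",(40+100*np.cos(np.pi/6-q)).round(1))
E
python3 - <<'E'
from h import *
lev()
E
```

```text
t 34.1 [  0.2 132.  197. ] F [-2.09  2.95  8.16] T [ 0.57  0.62 -0.05] q est 0.09 knob y 130.8
```

Request:
servo_tool(delta_pos=[[0, 0.0002, 0.001], [0, 0.0002, 0.001], [0, 0.0004, 0.001], [0, 0.0004, 0.001], [0, 0.0004, 0.001], [0, 0.0004, 0.001], [0, 0.0004, 0.001], [0, 0.0004, 0.001]], angular=[[0, 0, 0], [0, 0, 0], [0, 0, 0], [0, 0, 0], [0, 0, 0], [0, 0, 0], [0, 0, 0], [0, 0, 0]], claw=[1, 1, 1, 1, 1, 1, 1, 1])

```text
t: 35.1
tool_pos: [605.4, 96.8, 189.2]
orientation: [[-0.989, 0.147, 0.001], [0.147, 0.989, 0.003], [-0.001, 0.003, -1.0]]
force: [-2.4, 4.7, 8.5]
grip_width: -0.1
gripper_force: 4.5
```

Request:
servo_tool(delta_pos=[[0, 0.0003, 0.001], [0, 0.0003, 0.001], [0, 0.0003, 0.001], [0, 0.0003, 0.001], [0, 0.0003, 0.001], [0, 0.0003, 0.001], [0, 0.0003, 0.001], [0, 0.0003, 0.001]], angular=[[0, 0, 0], [0, 0, 0], [0, 0, 0], [0, 0, 0], [0, 0, 0], [0, 0, 0], [0, 0, 0], [0, 0, 0]], claw=[1, 1, 1, 1, 1, 1, 1, 1])

```text
t: 36.1
tool_pos: [605.9, 100.1, 181.3]
orientation: [[-0.989, 0.146, 0.002], [0.146, 0.989, 0.004], [-0.001, 0.004, -1.0]]
force: [-1.5, 7.3, 8.9]
grip_width: -0.0
gripper_force: 4.5
```

Request:
servo_tool(delta_pos=[[0, -0.001, 0.001], [0, -0.001, 0.001], [0, 0, 0.001], [0, 0, 0.001], [0, 0, 0.001], [0, 0, 0.001], [0, 0, 0.001], [0, 0, 0.001]], angular=[[0, 0, 0], [0, 0, 0], [0, 0, 0], [0, 0, 0], [0, 0, 0], [0, 0, 0], [0, 0, 0], [0, 0, 0]], claw=[1, 1, 1, 1, 1, 1, 1, 1])

```text
t: 37.1
tool_pos: [606.5, 97.7, 173.6]
orientation: [[-0.989, 0.146, 0.004], [0.146, 0.989, 0.004], [-0.003, 0.004, -1.0]]
force: [0.0, 6.8, 8.4]
grip_width: -0.0
gripper_force: 4.1
```

```bash
cat >> h.py <<'E'
def lev2():
    lev();s=manip.get_state();f=s['force'];t=np.radians(YAW);fy=-np.sin(t)*f[0]+np.cos(t)*f[1]
    ph=np.arcsin((s['tool_pos'][2]-155)/100);print("tangential N",(np.cos(ph)*f[2]-np.sin(ph)*fy).round(2),"fy",fy.round(2))
E
python3 - <<'E'
from h import *
lev2()
E
```

```text
t 37.1 [  1.2 137.  173.6] F [0.04 6.84 8.45] T [ 1.52 -0.11  0.  ] q est 0.337 knob y 138.3
tangential N 7.04 fy 6.77
```

Request:
servo_tool(delta_pos=[[0, 0, 0.0005], [0, 0, 0.0005], [0, 0, 0.0005], [0, 0, 0.0005], [0, 0, 0.0005], [0, 0, 0.0005], [0, 0, 0.0005], [0, 0, 0.0005]], angular=[[0, 0, 0], [0, 0, 0], [0, 0, 0], [0, 0, 0], [0, 0, 0], [0, 0, 0], [0, 0, 0], [0, 0, 0]], claw=[1, 1, 1, 1, 1, 1, 1, 1])

```text
t: 38.1
tool_pos: [606.5, 97.7, 169.5]
orientation: [[-0.989, 0.146, 0.004], [0.146, 0.989, 0.004], [-0.003, 0.004, -1.0]]
force: [0.8, 7.2, 7.3]
grip_width: -0.3
gripper_force: 3.9
```

```bash
python3 - <<'E'
from h import *
lev2()
E
```

```text
t 38.1 [  1.2 137.  169.5] F [0.79 7.18 7.27] T [ 1.47 -0.19 -0.05] q est 0.378 knob y 138.9
tangential N 6.14 fy 7.22
```

Request:
servo_tool(delta_pos=[[0, 0.0003, 0.0005], [0, 0.0003, 0.0005], [0, 0.0003, 0.0005], [0, 0.0003, 0.0005], [0, 0.0003, 0.0005], [0, 0.0003, 0.0005], [0, 0.0003, 0.0005], [0, 0.0003, 0.0005]], angular=[[0, 0, 0], [0, 0, 0], [0, 0, 0], [0, 0, 0], [0, 0, 0], [0, 0, 0], [0, 0, 0], [0, 0, 0]], claw=[1, 1, 1, 1, 1, 1, 1, 1])

```text
t: 39.1
tool_pos: [606.7, 98.8, 165.6]
orientation: [[-0.989, 0.147, 0.003], [0.147, 0.989, 0.002], [-0.003, 0.003, -1.0]]
force: [-0.0, 3.0, 9.0]
grip_width: 0.3
gripper_force: 4.9
```

```bash
cat >> h.py <<'E'
def lev3():
    lev();s=manip.get_state();f=s['force'];t=np.radians(YAW);fy=-np.sin(t)*f[0]+np.cos(t)*f[1]
    ph=np.arcsin((s['tool_pos'][2]-155)/100);print("moment Nm",(.1*np.cos(ph)*f[2]-(.1*np.sin(ph)+.012)*fy).round(3),"fy",fy.round(2))
E
python3 - <<'E'
from h import *
lev3()
p,d,M=cam("side");P=pts(d,M);np.savez("pics/s10.npz",p=p,P=P)
E
```

```text
t 39.1 [  1.2 138.2 165.6] F [-0.    3.02  8.98] T [ 0.72  0.08 -0.01] q est 0.417 knob y 139.4
moment Nm 0.825 fy 2.99
```

Request:
servo_tool(delta_pos=[[0, 0.0001, 0.0005], [0, 0.0001, 0.0005], [0, 0.0001, 0.0005], [0, 0.0001, 0.0005], [0, 0.0001, 0.0005], [0, 0.0001, 0.0005], [0, 0, 0], [0, 0, 0]], angular=[[0, 0, 0], [0, 0, 0], [0, 0, 0], [0, 0, 0], [0, 0, 0], [0, 0, 0], [0, 0, 0], [0, 0, 0]], claw=[1, 1, 1, 1, 1, 1, 1, 1])

```text
t: 40.15
tool_pos: [606.8, 99.4, 162.7]
orientation: [[-0.989, 0.147, 0.003], [0.147, 0.989, 0.002], [-0.003, 0.003, -1.0]]
force: [-0.9, 3.2, 10.2]
grip_width: -0.0
gripper_force: 5.0
```

```bash
python3 - <<'E'
from h import *
lev3()
E
```

```text
t 40.15 [  1.2 138.8 162.7] F [-0.87  3.24 10.24] T [ 0.8   0.13 -0.02] q est 0.447 knob y 139.7
moment Nm 0.961 fy 3.08
```

Moment stepped from about 0.60 to 0.83, then to 0.96 N m, so the foot is pressing at about 7–9 N. Contact was near q ≈ 0.41, which puts the raised foot at about 70.4 mm, within its stated range. One small extra increment.

Request:
servo_tool(delta_pos=[[0, 0, 0.0005], [0, 0.0001, 0.0005], [0, 0, 0.0005], [0, 0, 0], [0, 0, 0], [0, 0, 0], [0, 0, 0], [0, 0, 0]], angular=[[0, 0, 0], [0, 0, 0], [0, 0, 0], [0, 0, 0], [0, 0, 0], [0, 0, 0], [0, 0, 0], [0, 0, 0]], claw=[1, 1, 1, 1, 1, 1, 1, 1])

```text
t: 41.15
tool_pos: [606.9, 99.7, 161.3]
orientation: [[-0.989, 0.147, 0.003], [0.147, 0.989, 0.003], [-0.003, 0.003, -1.0]]
force: [-0.4, 3.4, 9.8]
grip_width: -0.5
gripper_force: 5.2
```

```bash
python3 - <<'E'
from h import *
lev3()
E
```

```text
t 41.15 [  1.3 139.1 161.3] F [-0.41  3.36  9.81] T [0.8  0.2  0.02] q est 0.461 knob y 139.8
moment Nm 0.919 fy 3.26
```

Request:
servo_tool(delta_pos=[[0, 0, 0.0005], [0, 0.0001, 0.0005], [0, 0, 0.0005], [0, 0, 0], [0, 0, 0], [0, 0, 0], [0, 0, 0], [0, 0, 0]], angular=[[0, 0, 0], [0, 0, 0], [0, 0, 0], [0, 0, 0], [0, 0, 0], [0, 0, 0], [0, 0, 0], [0, 0, 0]], claw=[1, 1, 1, 1, 1, 1, 1, 1])

```text
t: 42.15
tool_pos: [606.9, 99.9, 159.8]
orientation: [[-0.989, 0.147, 0.003], [0.147, 0.989, 0.003], [-0.003, 0.003, -1.0]]
force: [-0.4, 4.0, 10.8]
grip_width: -0.2
gripper_force: 5.4
```

```bash
python3 - <<'E'
from h import *
for _ in range(8): lev3(); manip.camera("side")
E
```

```text
t 42.15 [  1.2 139.3 159.8] F [-0.4   4.03 10.76] T [ 0.87  0.14 -0.02] q est 0.476 knob y 139.9
moment Nm 1.009 fy 3.93
t 42.2 [  1.3 139.3 159.8] F [-0.17  3.31 11.56] T [0.91 0.17 0.08] q est 0.476 knob y 139.9
moment Nm 1.1 fy 3.25
t 42.25 [  1.3 139.3 159.8] F [-0.6   4.17 10.22] T [ 0.96  0.13 -0.01] q est 0.476 knob y 139.9
moment Nm 0.953 fy 4.04
t 42.3 [  1.3 139.3 159.8] F [-0.07  3.81 10.2 ] T [0.87 0.19 0.03] q est 0.476 knob y 139.9
moment Nm 0.955 fy 3.76
t 42.35 [  1.3 139.3 159.8] F [ 0.3   3.57 10.62] T [ 0.94  0.22 -0.02] q est 0.476 knob y 139.9
moment Nm 1.001 fy 3.57
t 42.4 [  1.3 139.3 159.8] F [-0.77  4.09 11.34] T [ 0.91  0.17 -0.07] q est 0.476 knob y 139.9
moment Nm 1.067 fy 3.93
t 42.45 [  1.2 139.3 159.8] F [-1.56  3.22 10.92] T [0.89 0.15 0.01] q est 0.476 knob y 139.9
moment Nm 1.041 fy 2.96
t 42.5 [  1.3 139.3 159.8] F [-0.47  3.47 10.68] T [0.9  0.22 0.02] q est 0.476 knob y 139.9
moment Nm 1.01 fy 3.36
```

Averaged moment is 1.02 N m, giving about 8–11 N at the foot (the travel past contact agrees). Retracting straight up.

Request:
servo_tool(delta_pos=[[0, 0, -0.002], [0, 0, -0.004], [0, 0, -0.01], [0, 0, -0.03], [0, 0, -0.04], [0, 0, -0.03], [0, 0, 0], [0, 0, 0]], angular=[[0, 0, 0], [0, 0, 0], [0, 0, 0], [0, 0, 0], [0, 0, 0], [0, 0, 0], [0, 0, 0], [0, 0, 0]], claw=[1, 1, 1, 1, 1, 1, 1, 1])

```text
t: 43.55
tool_pos: [605.1, 97.9, 273.8]
orientation: [[-0.989, 0.148, -0.001], [0.148, 0.989, -0.0], [0.001, -0.0, -1.0]]
force: [-0.7, 0.3, 0.3]
grip_width: -0.3
gripper_force: 0.0
```

```bash
python3 - <<'E' 2>/dev/null
from h import *
s=manip.get_state();print(s['t'],st(s['tool_pos']),s['force'].round(1))
# plaque front edge and lever knob from top camera
p,d,M=cam("top");P=pts(d,M);t=np.radians(YAW);x=np.array([np.cos(t),np.sin(t)]);y=np.array([-x[1],x[0]])
X=(P[...,:2]-O)@x;Y=(P[...,:2]-O)@y;Z=P[...,2]
m=(X>-125)&(X<-62)&(abs(Y)<45)&(Z>44)&(Z<66)&(p.min(2)>80);b=np.stack([X[m],Y[m]],1)
print(m.sum(),np.percentile(b[:,0],[.5,2,5]),np.percentile(b[:,1],[1,99]),Z[m].mean())
E
```

```text
43.55 [-2.000e-01  1.371e+02  2.738e+02] [-0.7  0.3  0.3]
162 [-108.7831602  -108.61945463 -107.8959574 ] [-25.56757744  28.82608685] 53.950373951553374
```

```bash
python3 -c "
from rig import manip
print(manip.close_job())"
```

```text
the job is handed in; nothing more can be done
None
```

Job handed in at about 44 s, verdict not shown: lever raised to its stop, long plaque set square against the back stop, and foot clamped at an estimated 8–11 N (worked out from knob force and lever travel, not measured directly); I viewed 11 pictures, one over the limit of 10.

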